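# Seat a specimen block in a sloping corner fixture

## Robot

A 6-joint arm with a two-finger parallel gripper is mounted at the origin on a cart in front of the work surface, level with it; the furniture and walls round the work are solid. World frame = base frame: x ahead of the robot, y to its left, z up, the work surface at z = 0. Lengths are in m, angles in degrees, forces in N, time in s.
With the tool pointing down it reaches from about 0.4 to 0.825 m from the base axis. Payload 7 kg.
Tool frame: the origin (TCP) lies between the finger pads; the fingertips stand 19 mm ahead of it and the grasp point (between the pads) is the TCP (r.finger_overhang is the distance from the TCP to the fingertips, in m); z points along the fingers, y is the direction in which the jaws open and shut (so a half turn about z gives the same grasp; the last joint's range is limited). The gripper opens to 88 mm and grips with 3 to 60 N. Pads are 19 mm wide; open, the fingers measure 130 mm over their backs; the gripper's body (78 mm by 193 mm) begins 47 mm behind the grasp point.
Start: joints at [16.507, 20.546, 0.682, 0, -70.136, -16.507], TCP at [0.675, -0, 0.246] pointing down, gripper open.
Joint ranges: [-176.03, 176.03], [-82.01, 121.73], [-58.28, 71.71], [-173.87, 95.51], [-174.79, -0.11], [-173.66, 173.66]. Speed limits (degrees/s): [136.94, 136.94, 172.46, 180, 180, 180].

## Interface

Orientations are given as [roll, pitch, yaw] about the fixed x, y, z axes, in that order (R = Rz(yaw) Ry(pitch) Rx(roll)).
In Python, from plant import r, optics gives the robot as it stands. The module is installed in compiled form; this text tells all that it offers.
- The arm moves only by the tool step_arm, never from a script. Its argument "increments" is a list of rows, each an object of numbers: "tx", "ty", "tz": the shift along the world's x, y, z in mm; "ax", "ay", "az": the turn, a rotation vector about the world's x, y, z in degrees; "claw": the gripper command: -1 is shut, 1 is fully open, values between are in proportion. In form: [{"tx": .., "ty": .., "tz": .., "ax": .., "ay": .., "az": .., "claw": ..}, ...]. A call has 1 to 12 rows; each row shifts and turns the commanded pose from where the row before left it; what a row does not reach is not made up. A row lasts 1/10 s, in which the tool goes at most 50 mm and 8.59 degrees, less where a joint would pass 70% of its speed; a pose out of reach is approached as far as the arm can. A call with a gripper value outside its range is refused whole. The fingers move at their own pace and stop on an object; "newtons" is the grip in N (left out, the last holds). Time passes only in rows, so rows that do not move let the fingers close. It gives the time, the measured TCP pose, the force and the opening at its end, in the units of the state.
- r.get_state(): the state, without advancing time (a new reading comes with each control period).
- optics.capture(name): name is "scene" or "side" or "wrist"; returns a dict with "image" (384x512x3 uint8, blue, green, red), "depth" (384x512 float32, m along the optical axis (not along the pixel's ray), 0 where there is no reading), "fx", "fy", "cx", "cy" (pixels), "distortion" ([k1, k2, p1, p2, k3] as OpenCV has them; the pictures are not rectified), "R" (3x3) and "t" (3): a world point X has camera coordinates R X + t. Camera axes: x right, y down, z forward; pixel columns grow to the right and rows downward; lengths in m; the calibration is good to about 2 mm. A picture is of the moment at which its call begins.
- r.close_job(): hands the job in, once; it reports no verdict.
The state is a dict: "time_s": time; "joints": joint angles; "qd": joint speeds; "joint_torque": joint torques, N m; "tcp_pos": TCP position; "eef_rot": TCP orientation; "contact_force": force on the tool from outside, world axes, zero at the start; "moment": the same for the moment, N m; "gripper_width": finger opening in m.
Only numpy, scipy, OpenCV 4.12 (cv2) and the standard library are available. Lean on these libraries where they do the work, as an engineer would, in place of code of your own. Each camera call takes 0.05 s, during which the arm holds its last target. There are 200 camera calls.

## Task

Lay the blue specimen block, holes up, flat on the sloping plate of the fixture, uphill of the corner and with its long side along the long black fence, and only then let it go so that it slides down into the corner, against both the black fence and the red stop. Once it sits there, swing the keeper arm by its yellow knob across the top of the block, fully to its stop. Leave the other things on the bench alone.

Things in the scene. Friction and masses are not known exactly. Their poses are not given: they have to be found in the camera images.
- block: Blue anodised aluminium block, 60 (x) x 40 (y) x 30 (z) mm, about 0.2 kg, with two small holes in its top face. It starts flat on the bench, holes up. Origin at the centre of its underside, z out of the top; x along its long side. Turned half round about z it is the same.
- plate: Fixed slippery metal plate, 135 mm square, tilted 30 degrees, lowest corner, towards the robot and its right, 30 mm above the bench, top about 130 mm. Origin: on its surface where black fence and red stop meet. z: normal out of the plate; x runs along the black fence, y along the red stop, both uphill at 45 degrees to the line of fall. Surface spans -10 to 125 mm in x, y. A released block slides by itself to -x, -y.
- black_fence (a point): Long black fence on the plate: 113 mm along plate x, 10 mm thick, 14 mm high. The point is the middle of its guiding face's foot (plate x 60, y 0, z 0 mm); axes as the plate. Space for a finger must be left between block and fence on release: about 35 mm.
- red_stop (a point): Short red stop on the plate: 60 mm along plate y (from y 6 to 66 mm), 10 mm thick, 14 mm high. The point is the middle of its guiding face's foot (plate x 0, y 36, z 0 mm); axes as the plate.
- seat (a point): Where the block's origin lies when seated: plate x 30, y 20, z 0 mm, on the surface; axes as the plate. The seated block covers plate x 0 to 60, y 0 to 40 mm.
- keeper (a joint): Angle (rad) of the keeper, a flat dark steel arm 14 mm wide, 6 mm thick, 33 to 39 mm above the plate. Its axis, along plate z, passes plate x 45, y -24 mm. At angle a it points along (sin a, cos a) in plate x, y. 0: across the seated block's top (3 mm over it), at its stop. Starts aside at 1.4 to 1.95, limit 2.1; stays where left; about 1 N at the knob turns it.
- keeper_knob (a point): Centre of the top of the yellow knob on the keeper arm: a cylinder along plate z, 14 mm in diameter and 30 mm tall, 50 mm from the keeper's axis; its foot is 39 mm and its top 69 mm above the plate.
- blank_coupon_box: Bystander: small black slotted box with metal coupons, 47x75x28 mm, loose on the bench; origin at the centre of its underside.
- hex_driver: Bystander: screwdriver with a red handle, 24x192x24 mm, loose on the bench; origin at the centre of its underside.
- sample_dish: Bystander: round clear lidded dish, 56x56x12 mm, loose on the bench; origin at the centre of its underside.
- vial_0: Bystander: small capped glass vial, 21x21x44 mm, loose on the bench; origin at the centre of its underside.
- marker_pen: Bystander: black and white marker pen, 15x128x15 mm, loose on the bench; origin at the centre of its underside.
Mind the look-alikes: they are no part of the job. There is more than one size of the block; the job needs the smallest.

How it is judged:
By the outcome, as a careful person would: the job done as asked, in the order asked, and still so for the second after the job is handed in, with the robot touching nothing.
It also fails if it takes over 48 s, if anything falls off the work surface, if the arm or the gripper's body presses on something with over 40 N, if the wrist force passes 120 N, or if a joint passes its speed limit or range.

## Working session

There is one attempt and no reset: what is moved stays moved. The work goes in short steps, Python scripts to look and compute and a tool call to move; the robot and the scene stay as the last step left them, time stands still between calls to the robot, and variables do not carry over. Pictures are saved under pics/ and viewed, about 8 in all and at most 12, crops included, and the job is handed in when it is done.

Besides the shell and the picture viewer there is one more tool, called after "Request:" as name(argument=value, ...) on one line, values as JSON. step_arm: Moves the arm, as the interface text tells. Its arguments: {"type":"object","properties":{"increments":{"type":"array","items":{"type":"object","properties":{"tx":{"type":"number"},"ty":{"type":"number"},"tz":{"type":"number"},"ax":{"type":"number"},"ay":{"type":"number"},"az":{"type":"number"},"claw":{"type":"number"}}}},"newtons":{"type":"number"}},"required":["increments"]}

```bash
mkdir -p pics
cat > h.py <<'E'
import numpy as np, cv2, pickle
from plant import r, optics
def cap(name, tag):
    c=optics.capture(name); cv2.imwrite(f'pics/{tag}.png',c['image']); pickle.dump(c,open(f'pics/{tag}.pkl','wb')); return c
def load(tag): return pickle.load(open(f'pics/{tag}.pkl','rb'))
def K(c): return np.array([[c['fx'],0,c['cx']],[0,c['fy'],c['cy']],[0,0,1.]])
def ray(c,uv):
    p=cv2.undistortPoints(np.array(uv,float).reshape(-1,1,2),K(c),np.array(c['distortion'],float)).reshape(-1,2)
    d=np.c_[p,np.ones(len(p))]@np.array(c['R']); o=-np.array(c['R']).T@np.array(c['t']); return o,d
def onplane(c,uv,z):
    o,d=ray(c,uv); return o+d*((z-o[2])/d[:,2])[:,None]
def atdepth(c,uv):
    uv=np.array(uv).reshape(-1,2); o,d=ray(c,uv); z=np.array([c['depth'][int(round(v)),int(round(u))] for u,v in uv]); return o+d*z[:,None]
def proj(c,X):
    R=np.array(c['R'],float); return cv2.projectPoints(np.array(X,float).reshape(-1,1,3),cv2.Rodrigues(R)[0],np.array(c['t'],float),K(c),np.array(c['distortion'],float))[0].reshape(-1,2)
E
python3 - <<'E'
from h import *
a=cap('scene','s0');b=cap('side','d0');w=cap('wrist','w0')
for c in (a,b,w): print(np.round(-np.array(c['R']).T@np.array(c['t']),3), c['fx'])
cv2.imwrite('pics/sd0.png',cv2.resize(np.vstack([a['image'],b['image']]),None,fx=.78,fy=.78))
print(r.get_state())
E
```

```text
[-0.056 -0.403  1.142] 425.15386773248537
[0.471 1.006 0.618] 464.0740780099836
[ 0.675 -0.066  0.384] 307.07735346173354
{'time_s': 0.15, 'joints': array([ 1.65081711e+01,  2.05823255e+01,  6.43094643e-01, -1.35635319e-02,
       -7.01345485e+01, -1.65067973e+01]), 'qd': array([-0.01667835, -0.06307334,  0.07707222,  0.024822  ,  0.01296674,
       -0.01701664]), 'joint_torque': array([ 1.39394037e-04, -5.83274567e+01,  2.93289685e+01,  7.00122759e+00,
        8.75052094e-03, -9.76538854e-05]), 'tcp_pos': array([ 6.74640812e-01, -2.03037695e-05,  2.44816910e-01]), 'eef_rot': array([ 1.79925638e+02, -8.73805632e-03, -9.00032379e+01]), 'contact_force': array([-0.88327843, -0.71599205, -0.10245867]), 'moment': array([-0.03430032,  0.00679037,  0.0192845 ]), 'gripper_width': 0.08767106708386156}
```

View pics/s0.png

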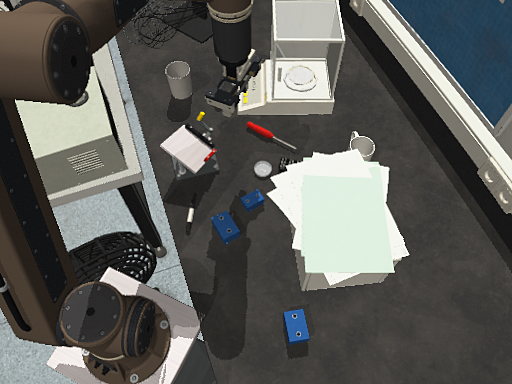

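View pics/d0.png

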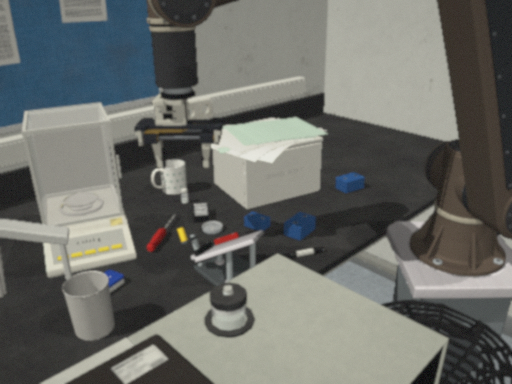

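Scene view: three blue blocks at (225,226), (253,199) and (296,326). The plate is at (190,148), with the red stop at (210,156) and a yellow item at (201,116). Next I'll measure the block sizes and crop in close.

Run:
```python
from h import *
for t in ('s0','d0','w0'):
    c=load(t); hsv=cv2.cvtColor(c['image'],cv2.COLOR_BGR2HSV)
    for nm,lo,hi in (('blue',(100,130,50),(125,255,255)),('yel',(20,140,100),(35,255,255)),('red',(0,170,90),(6,255,255))):
        m=cv2.inRange(hsv,lo,hi)
        for k in cv2.findContours(m,0,2)[0]:
            if cv2.contourArea(k)<12: continue
            (u,v),s,a=cv2.minAreaRect(k); x=atdepth(c,[[u,v]])[0]
            if abs(x[2])>.25: continue
            print(t,nm,round(u),round(v),np.round(s,1),round(a),np.round(x,3), end=' ')
            if nm=='blue':
                P=onplane(c,k.reshape(-1,2),.03)[:,:2].astype(np.float32)*1000; R=cv2.minAreaRect(P); print(np.round(R[0]),np.round(R[1]),round(R[2]),end='')
            print()
c=load('s0');i=c['image']
crop=cv2.resize(i[95:255,145:310],None,fx=3.6,fy=3.6,interpolation=cv2.INTER_CUBIC)
cv2.imwrite('pics/crop0.png',crop)
```

```text
s0 blue 296 326 [33.4 21.8] 79 [ 0.209 -0.391  0.04 ] [ 212. -390.] [85. 56.] 34
s0 blue 225 226 [30.1 19.6] 59 [ 0.388 -0.1    0.036] [390. -98.] [95. 57.] 56
s0 blue 252 200 [16.3 21.5] 60 [ 0.501 -0.132  0.033] [ 502. -132.] [54. 65.] 57
s0 yel 200 116 [4.4 9.4] 34 [0.661 0.121 0.121] 
s0 red 209 156 [ 2.1 12.7] 45 [0.567 0.046 0.07 ] 
s0 red 260 130 [28.6  6.3] 27 [ 0.756 -0.04   0.026] 
d0 blue 112 275 [14.6 17. ] 55 [0.83  0.146 0.021] [819. 162.] [34. 63.] 27
d0 blue 299 226 [29.1 25.9] 18 [ 0.399 -0.054  0.041] [396. -77.] [129.  80.] 56
d0 blue 257 221 [25.9 15.7] 20 [ 0.51  -0.101  0.028] [ 511. -104.] [68. 98.] 0
d0 blue 350 182 [17.4 28.7] 75 [ 0.222 -0.351  0.037] [ 220. -367.] [162.  87.] 80
d0 yel 76 254 [2.5 9.4] 79 [0.93  0.095 0.043] 
d0 yel 90 252 [2.7 8.5] 76 [0.9   0.084 0.044] 
d0 yel 103 249 [2.7 8.5] 76 [0.873 0.071 0.044] 
d0 yel 182 234 [14.5  7.6] 72 [0.666 0.131 0.121] 
d0 red 226 238 [ 4.1 23.1] 72 [0.578 0.054 0.066] 
d0 red 156 239 [ 7.2 26.3] 34 [ 0.768 -0.019  0.019] 
w0 blue 500 81 [57.8 83.6] 39 [ 0.408 -0.09   0.038] [401. -89.] [83. 71.] 56
w0 blue 403 47 [57.8 48.8] 38 [ 0.514 -0.124  0.03 ] [ 514. -124.] [48. 64.] 56
w0 yel 112 211 [ 8.7 20.3] 65 [0.843 0.057 0.043] 
w0 red 366 211 [9.6 4.1] 8 [0.556 0.046 0.077] 
w0 red 342 211 [31.3  7.9] 7 [0.579 0.048 0.068] 
w0 red 319 208 [8.1 7.8] 8 [0.601 0.048 0.059] 
w0 red 177 130 [19.5 85.4] 4 [ 0.765 -0.036  0.025]
```

View pics/crop0.png

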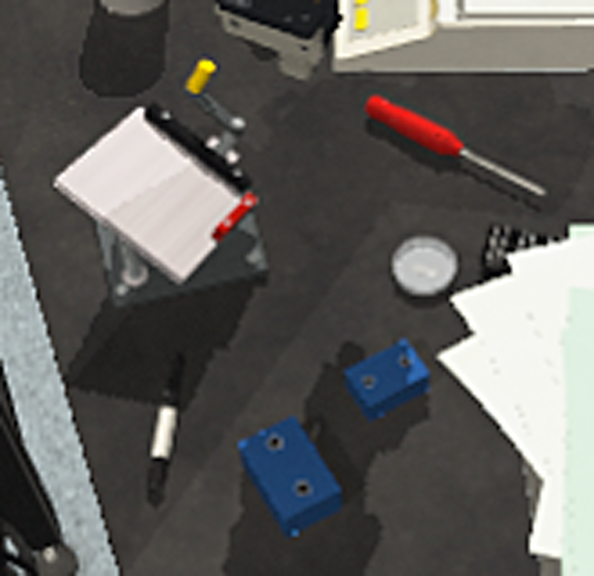

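View pics/w0.png

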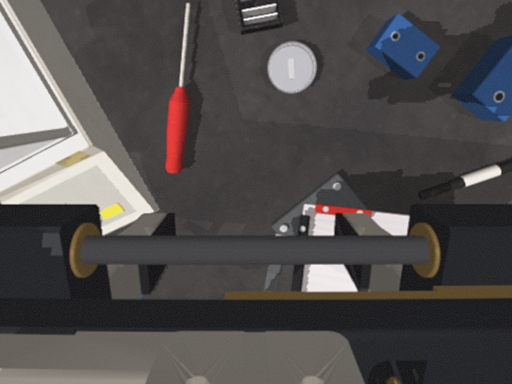

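The candidates are (252,200), about 60x40 by its top face, and (225,226) and (296,326), both clearly larger at about 85x56. I choose (252,200). In the crop it shows holes up, two holes, at crop (387,378). Next I move so the wrist camera looks down on the plate.

Request:
step_arm(increments=[{"tx":-11,"ty":36,"tz":17,"claw":1},{"tx":-11,"ty":36,"tz":17,"claw":1},{"tx":-11,"ty":36,"tz":17,"claw":1},{"tx":-11,"ty":36,"tz":17,"claw":1},{"tx":-11,"ty":36,"tz":17,"claw":1},{"claw":1},{"claw":1},{"claw":1}])

```text
$.increments[0]: bad value
```

Run:
```python
from h import *
c=cap('wrist','w1'); cap('scene','s1'); cap('side','d1')
print(np.round(-np.array(c['R']).T@c['t'],4),np.round(c['R'],2).tolist())
cv2.imwrite('pics/w1b.png',cv2.resize(c['image'],None,fx=1.55,fy=1.55,interpolation=cv2.INTER_CUBIC))
```

```text
[ 0.6751 -0.0665  0.3843] [[-1.0, -0.0, 0.0], [0.0, 0.97, 0.25], [-0.0, 0.25, -0.97]]
```

View pics/w1b.png

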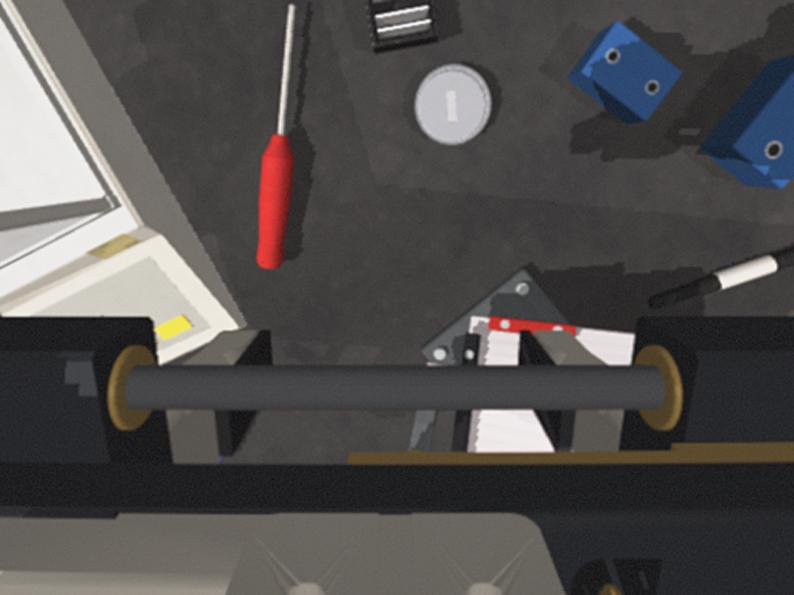

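This shows the same view, because the move was refused. The row probably needs every field, so I retry with all of them.

Request:
step_arm(increments=[{"tx":-11,"ty":36,"tz":17,"ax":0,"ay":0,"az":0,"claw":1},{"tx":-11,"ty":36,"tz":17,"ax":0,"ay":0,"az":0,"claw":1},{"tx":-11,"ty":36,"tz":17,"ax":0,"ay":0,"az":0,"claw":1},{"tx":-11,"ty":36,"tz":17,"ax":0,"ay":0,"az":0,"claw":1},{"tx":-11,"ty":36,"tz":17,"ax":0,"ay":0,"az":0,"claw":1},{"tx":0,"ty":0,"tz":0,"ax":0,"ay":0,"az":0,"claw":1},{"tx":0,"ty":0,"tz":0,"ax":0,"ay":0,"az":0,"claw":1}])

```text
time_s: 1.0
tcp_pos: [0.6197, 0.181, 0.3309]
eef_rot: [-180.0, 0.0, -89.9]
contact_force: [-1.0, -0.3, 0.3]
gripper_width: 0.0875
```

Run:
```python
from h import *
c=cap('wrist','w1'); cap('scene','s1'); cap('side','d1')
cv2.imwrite('pics/w1b.png',cv2.resize(c['image'],None,fx=1.55,fy=1.55,interpolation=cv2.INTER_CUBIC))
```

```text
(no output)
```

View pics/w1b.png

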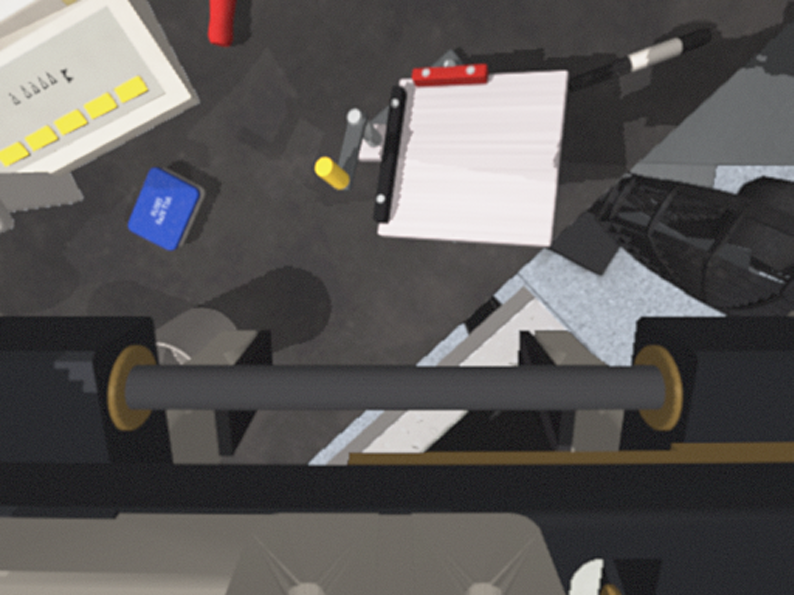

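Full plate view (x1.55 picture). The plate's white quad runs from (410,72) to (568,70), (550,246) and (380,236). The black fence is at (390,155), the red stop at (450,75), the yellow knob top at (325,167) and the keeper pivot at about (375,140). The blue item at (165,208) is an eraser. Next I fit the plate plane and axes.

```bash
cat > fit.py <<'E'
from h import *
c=load('w1'); s=1.55; hsv=cv2.cvtColor(c['image'],cv2.COLOR_BGR2HSV)
roi=np.zeros((384,512),np.uint8); cv2.fillPoly(roi,[(np.array([[415,92],[555,85],[540,235],[405,225]])/s).astype(int)],255)
v,u=np.nonzero(roi); P=atdepth(c,np.c_[u,v]); P=P[(P[:,2]>0)&(P[:,2]<.2)]
m=np.median(P,0)
for _ in range(3):
    q=P.mean(0); n=np.linalg.svd(P-q,full_matrices=False)[2][2]; n*=np.sign(n[2]); e=(P-q)@n; print('rms',e.std(),len(P)); P=P[abs(e)<2.5*e.std()+1e-4]
print('n',n.round(3),'tilt',np.degrees(np.arccos(n[2])),'q',q.round(4))
def onpl(uv,h=0):
    o,d=ray(c,uv); return o+d*((((q+h*n)-o)@n)/(d@n))[:,None]
dn=np.array([n[0],n[1],0]); dn=dn-n*(dn@n); dn/=np.linalg.norm(dn)   # line of fall (down)
ex=-dn; f=cv2.Rodrigues(n*np.radians(-45))[0]@ex; g=cv2.Rodrigues(n*np.radians(45))[0]@ex
print('fall-derived x',f.round(3),'y',g.round(3))
# white contour -> corners
mw=cv2.inRange(hsv,(0,0,170),(180,60,255)); mw[:, :int(370/s)]=0; mw[int(252/s):]=0; mw[:,int(575/s):]=0; mw[:int(60/s)]=0
k=max(cv2.findContours(cv2.morphologyEx(mw,cv2.MORPH_OPEN,np.ones((3,3))),0,2)[0],key=cv2.contourArea)
W=onpl(k.reshape(-1,2)); B=np.c_[f,g]; ab=((W-q)@B*1000).astype(np.float32)
R=cv2.minAreaRect(ab); print('plate rect',R, cv2.boxPoints(R).round(1).tolist())
mr=cv2.inRange(hsv,(0,150,80),(8,255,255)); mr[int(95/s):]=0; mr[:int(58/s)]=0; mr[:,:int(380/s)]=0
k=max(cv2.findContours(mr,0,2)[0],key=cv2.contourArea); ab=((onpl(k.reshape(-1,2),.014)-q)@B*1000).astype(np.float32)
R=cv2.minAreaRect(ab); print('red top',R,cv2.boxPoints(R).round(1).tolist())
mb=cv2.inRange(hsv,(0,0,0),(180,255,45)); mb2=np.zeros_like(mb); cv2.fillPoly(mb2,[(np.array([[392,84],[410,84],[394,226],[368,226]])/s).astype(int)],255); mb&=mb2
k=max(cv2.findContours(mb,0,2)[0],key=cv2.contourArea); ab=((onpl(k.reshape(-1,2),.014)-q)@B*1000).astype(np.float32)
R=cv2.minAreaRect(ab); print('fence top',R,cv2.boxPoints(R).round(1).tolist())
my=cv2.inRange(hsv,(20,140,100),(35,255,255)); my[:,:int(300/s)]=0; my[:,int(370/s):]=0
k=max(cv2.findContours(my,0,2)[0],key=cv2.contourArea); print('knob contour',(cv2.minAreaRect(k)[0],cv2.minAreaRect(k)[1]))
E
python3 fit.py
```

```text
rms 0.0007259054303888532 8285
rms 0.0007028647162785972 8218
rms 0.0006972311020099264 8197
n [ 0.326 -0.378  0.866] tilt 29.985480723443192 q [0.5549 0.1137 0.0899]
fall-derived x [0.135 0.926 0.353] y [-0.935  0.002  0.353]
plate rect ((-1.6174468994140625, -8.17706298828125), (135.14939880371094, 134.26852416992188), 0.05990687757730484) [[-69.30000305175781, 58.900001525878906], [-69.0999984741211, -75.4000015258789], [66.0, -75.19999694824219], [65.9000015258789, 59.0]]
red top ((-62.10501480102539, -28.99886703491211), (15.494787216186523, 60.518714904785156), 0.900298535823822) [[-70.30000305175781, 1.100000023841858], [-69.4000015258789, -59.400001525878906], [-53.900001525878906, -59.099998474121094], [-54.79999923706055, 1.399999976158142]]
fence top ((1.7228622436523438, -68.44804382324219), (11.848600387573242, 111.53125), 89.95323944091797) [[-54.0, -74.30000305175781], [57.5, -74.4000015258789], [57.5, -62.599998474121094], [-54.0, -62.5]]
knob contour ((213.5487823486328, 111.43903350830078), (24.20693588256836, 13.118597030639648))
```

```bash
cat >> fit.py <<'E'
O=q+f*-.0592+g*-.0654
x=f; y=np.cross(n,x); Rp=np.c_[x,y,n]
np.savez('plate.npz',O=O,R=Rp)
p=onpl([cv2.minAreaRect(k)[0]],.054)[0]; L=(p-O)@Rp*1000; print('O',O.round(4),'Rp',Rp.round(3).tolist(),'knob in plate',L.round(1),'r',np.hypot(L[0]-45,L[1]+24),'a',np.arctan2(L[0]-45,L[1]+24))
E
python3 fit.py | tail -1
cat > tgt.py <<'E'
from h import *
from scipy.spatial.transform import Rotation as Ro
z=np.load('plate.npz'); O,Rp=z['O'],z['R']
def go(P,R):  # increments from the present pose to P (m), R
    s=r.get_state(); R0=Ro.from_euler('xyz',s['eef_rot'],degrees=True).as_matrix()
    d=Ro.from_matrix(R@R0.T).as_rotvec(degrees=True); print('shift',((P-s['tcp_pos'])*1000).round(1),'turn',d.round(1),np.linalg.norm(d).round(1))
def pl(a,b,c): return O+Rp@np.array([a,b,c])/1000
E
python3 - <<'E'
from tgt import *
c=load('w0'); hsv=cv2.cvtColor(c['image'],cv2.COLOR_BGR2HSV)
# block: holes in w0: top-face via scene too
for t,lo in (('w0',(330,0,450,90)),('s1',(235,185,270,215))):
    c=load(t); hsv=cv2.cvtColor(c['image'],cv2.COLOR_BGR2HSV)
    m=cv2.inRange(hsv,(100,130,50),(125,255,255)); m2=np.zeros_like(m); m2[lo[1]:lo[3],lo[0]:lo[2]]=255; m&=m2
    k=max(cv2.findContours(m,0,2)[0],key=cv2.contourArea)
    for h in (.03,.0): 
        P=onplane(c,k.reshape(-1,2),h)[:,:2]*1000; R=cv2.minAreaRect(P.astype(np.float32)); print(t,h,np.round(R[0],1),np.round(R[1],1),round(R[2],1))
# tool orientations with tool z=-n
n=Rp[:,2]
for s in (1,-1):
    Rt=np.c_[s*Rp[:,0],-s*Rp[:,1],-n]; print('tool x=',s,'plate x'); go(pl(48,57,24),Rt); print(Ro.from_matrix(Rt).as_euler('xyz',degrees=True))
print(pl(48,57,24),pl(0,0,0),pl(110,110,0))
E
```

```text
O [0.608  0.0588 0.0459] Rp [[0.135, -0.935, 0.326], [0.926, 0.002, -0.378], [0.353, 0.353, 0.866]] knob in plate [ 93.4 -29.8  54. ] r 48.78009541073836 a 1.6889518163653314
w0 0.03 [ 514.3 -123.6] [47.8 64.2] 56.3
w0 0.0 [ 500.7 -128.5] [51.8 69.7] 56.3
s1 0.03 [ 502.1 -131.5] [53.5 66.1] 56.5
s1 0.0 [ 517.1 -124.2] [55.  67.9] 56.5
tool x= 1 plate x
shift [ -50.9  -84.7 -225.9] turn [ 31.1 -33.3 170. ] 176.0
[-157.80407831  -20.69530556   81.68423625]
tool x= -1 plate x
shift [ -50.9  -84.7 -225.9] turn [22.  20.3 -4.1] 30.2
[157.80407831  20.69530556 -98.31576375]
[0.56903859 0.09428246 0.10380297] [0.60803074 0.05883047 0.04590851] [0.52001147 0.16084967 0.12365612]
```

Run:
```python
from tgt import *
c=load('s1'); v,u=np.mgrid[120:330,180:420]; P=atdepth(c,np.c_[u.ravel(),v.ravel()])
t=np.radians(-33.7); ex=np.array([np.cos(t),np.sin(t)]); ey=np.array([-ex[1],ex[0]])
d=P[:,:2]-[.508,-.1275]; a=d@ex*1000; b=d@ey*1000
for lo,hi in ((.012,.05),(.05,.09),(.09,.13),(.13,.3)):
    k=(P[:,2]>lo)&(P[:,2]<hi)&(abs(b)<115)&(abs(a)<160)
    H=[(int(x),round(float(a[k&(b>=x)&(b<x+23)&(a>0)].min()) if (k&(b>=x)&(b<x+23)&(a>0)).any() else 999)) for x in range(-115,115,23)]
    print(lo,hi,'min a (tool x side) per b:',H)
go(np.array([.508,-.1275,.021]),Ro.from_euler('xyz',[180,0,-33.7],degrees=True).as_matrix())
```

```text
0.012 0.05 min a (tool x side) per b: [(-115, 999), (-92, 999), (-69, 999), (-46, 999), (-23, 0), (0, 1), (23, 131), (46, 69), (69, 60), (92, 76)]
0.05 0.09 min a (tool x side) per b: [(-115, 999), (-92, 999), (-69, 999), (-46, 999), (-23, 999), (0, 999), (23, 999), (46, 999), (69, 999), (92, 999)]
0.09 0.13 min a (tool x side) per b: [(-115, 999), (-92, 999), (-69, 999), (-46, 999), (-23, 999), (0, 999), (23, 999), (46, 999), (69, 999), (92, 999)]
0.13 0.3 min a (tool x side) per b: [(-115, 0), (-92, 0), (-69, 29), (-46, 33), (-23, 999), (0, 999), (23, 999), (46, 999), (69, 999), (92, 999)]
shift [-111.9 -306.5 -308.7] turn [ 0.1 -0.  56.4] 56.4
```

Run:
```python
from tgt import *
c=load('s1'); v,u=np.mgrid[120:330,180:420]; uv=np.c_[u.ravel(),v.ravel()]; P=atdepth(c,uv)
t=np.radians(-33.7); ex=np.array([np.cos(t),np.sin(t)]); ey=np.array([-ex[1],ex[0]])
d=P[:,:2]-[.508,-.1275]; a=d@ex*1000; b=d@ey*1000
k=(P[:,2]>.06)&(abs(b)<200)&(abs(a)<160)
for x in range(-140,0,10):
    m=k&(b>=x)&(b<x+10)
    if m.any(): j=np.nonzero(m)[0]; i=j[np.argmin(a[j])]; print(x,'a',a[i].round(),a[j].max().round(),'uv',uv[i],'P',P[i].round(3))
i=c['image']; cv2.imwrite('pics/s1c.png',cv2.resize(i[90:350,150:430],None,fx=2.2,fy=2.2,interpolation=cv2.INTER_CUBIC))
```

```text
-140 a 2.0 160.0 uv [279 208] P [ 0.435 -0.24   0.179]
-130 a 1.0 159.0 uv [276 204] P [ 0.442 -0.228  0.179]
-120 a 1.0 160.0 uv [274 202] P [ 0.446 -0.221  0.178]
-110 a 1.0 159.0 uv [272 200] P [ 0.453 -0.213  0.172]
-100 a -0.0 159.0 uv [270 198] P [ 0.456 -0.206  0.172]
-90 a 0.0 160.0 uv [269 197] P [ 0.459 -0.202  0.17 ]
-80 a -1.0 159.0 uv [266 194] P [ 0.466 -0.19   0.166]
-70 a 29.0 160.0 uv [274 184] P [ 0.494 -0.2    0.181]
-60 a 32.0 151.0 uv [273 182] P [ 0.502 -0.194  0.176]
-50 a 32.0 159.0 uv [271 180] P [ 0.507 -0.186  0.173]
-40 a 39.0 150.0 uv [271 177] P [ 0.519 -0.181  0.167]
```

View pics/s1c.png

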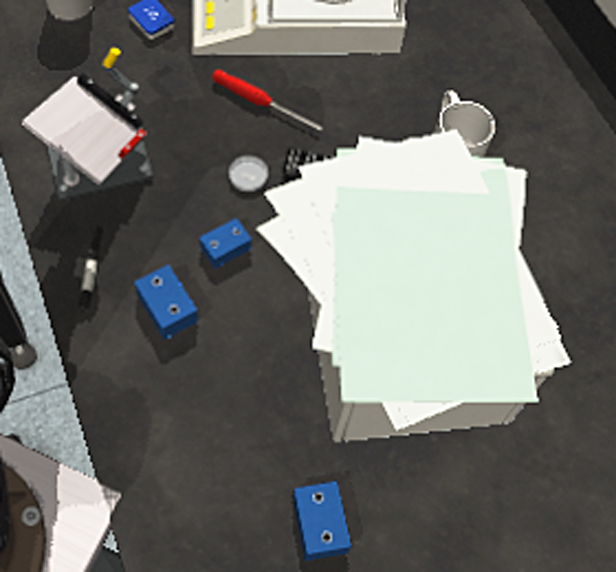

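The picture shows the papers overhanging towards the small block (tip at crop (258,230), z about 0.17). The gripper body can't come straight down over the block's centre. So I will descend on the clear side, about 60 mm back along the block's long axis. Then I slide in low with the fingers straddling it, camera side away from the papers.

Request:
step_arm(increments=[{"tx":-13.7,"ty":-22.9,"tz":0,"ax":0,"ay":0,"az":-8.5,"claw":0.45},{"tx":-13.7,"ty":-22.9,"tz":0,"ax":0,"ay":0,"az":-8.5,"claw":0.45},{"tx":-13.7,"ty":-22.9,"tz":0,"ax":0,"ay":0,"az":-8.5,"claw":0.45},{"tx":-13.7,"ty":-22.9,"tz":0,"ax":0,"ay":0,"az":-8.5,"claw":0.45},{"tx":-13.7,"ty":-22.9,"tz":0,"ax":0,"ay":0,"az":-8.5,"claw":0.45},{"tx":-13.7,"ty":-22.9,"tz":0,"ax":0,"ay":0,"az":-8.5,"claw":0.45},{"tx":-13.7,"ty":-22.9,"tz":0,"ax":0,"ay":0,"az":-8.5,"claw":0.45},{"tx":-13.7,"ty":-22.9,"tz":0,"ax":0,"ay":0,"az":-8.5,"claw":0.45},{"tx":-13.7,"ty":-22.9,"tz":0,"ax":0,"ay":0,"az":-8.5,"claw":0.45},{"tx":-13.7,"ty":-22.9,"tz":0,"ax":0,"ay":0,"az":-8.5,"claw":0.45},{"tx":-13.7,"ty":-22.9,"tz":0,"ax":0,"ay":0,"az":-8.5,"claw":0.45},{"tx":-13.7,"ty":-22.9,"tz":0,"ax":0,"ay":0,"az":-8.5,"claw":0.45}])

```text
time_s: 2.35
tcp_pos: [0.4545, -0.0966, 0.3301]
eef_rot: [-180.0, -0.0, 167.6]
contact_force: [0.3, -0.0, -0.7]
gripper_width: 0.0631
```

Request:
step_arm(increments=[{"tx":0,"ty":0,"tz":-30,"ax":0,"ay":0,"az":-7.2,"claw":0.45},{"tx":0,"ty":0,"tz":-30,"ax":0,"ay":0,"az":-7.2,"claw":0.45},{"tx":0,"ty":0,"tz":-20,"ax":0,"ay":0,"az":-7.2,"claw":0.45},{"tx":0,"ty":0,"tz":0,"ax":0,"ay":0,"az":0,"claw":0.45},{"tx":0,"ty":0,"tz":0,"ax":0,"ay":0,"az":0,"claw":0.45}])

```text
time_s: 2.85
tcp_pos: [0.4556, -0.0956, 0.2509]
eef_rot: [-180.0, -0.0, 146.6]
contact_force: [0.8, 0.4, -0.2]
gripper_width: 0.0635
```

Run:
```python
from tgt import *
print(r.get_state()['joints'].round(1))
c=cap('wrist','w2'); hsv=cv2.cvtColor(c['image'],cv2.COLOR_BGR2HSV)
m=cv2.inRange(hsv,(100,130,50),(125,255,255))
for k in cv2.findContours(m,0,2)[0]:
    if cv2.contourArea(k)<300: continue
    P=onplane(c,k.reshape(-1,2),.03)[:,:2]*1000; R=cv2.minAreaRect(P.astype(np.float32)); print(cv2.minAreaRect(k)[0],np.round(R[0],1),np.round(R[1],1),round(R[2],1))
cv2.imwrite('pics/w2b.png',c['image'])
t=np.radians(-33.7); go(np.array([.508-.062*np.cos(t),-.1275-.062*np.sin(t),.021]),Ro.from_euler('xyz',[180,0,146.3],degrees=True).as_matrix())
```

```text
[  12.5    0.2  -24.1    0.   -65.8 -136. ]
(257.5, 207.0) [ 506.5 -123.3] [39.1 65.5] 56.6
(224.66603088378906, 116.03267669677734) [393.5 -93.9] [80.  53.2] 55.4
shift [   0.3    2.3 -230.5] turn [ 0.   0.1 -0.3] 0.3
```

View pics/w2b.png

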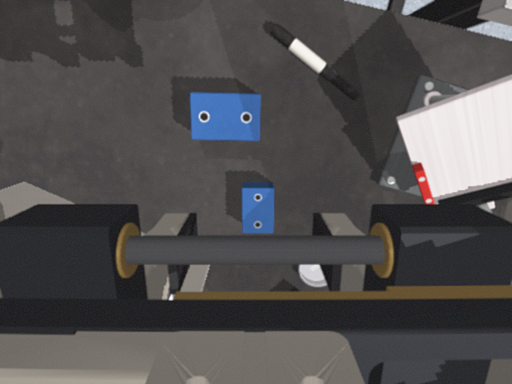

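The wrist view shows the small block at (258,208), measuring 39 x ~60 mm, with the larger one at (225,116). The fingers straddle its line. I descend, slide in along the block's axis and grip.

Request:
step_arm(increments=[{"tx":1,"ty":5,"tz":-45,"ax":0,"ay":0,"az":-0.2,"claw":0.45},{"tx":0,"ty":0,"tz":-45,"ax":0,"ay":0,"az":0,"claw":0.45},{"tx":0,"ty":0,"tz":-45,"ax":0,"ay":0,"az":0,"claw":0.45},{"tx":0,"ty":0,"tz":-40,"ax":0,"ay":0,"az":0,"claw":0.45},{"tx":0,"ty":0,"tz":-30,"ax":0,"ay":0,"az":0,"claw":0.45},{"tx":0,"ty":0,"tz":-15,"ax":0,"ay":0,"az":0,"claw":0.45},{"tx":0,"ty":0,"tz":-9,"ax":0,"ay":0,"az":0,"claw":0.45},{"tx":0,"ty":0,"tz":0,"ax":0,"ay":0,"az":0,"claw":0.45},{"tx":0,"ty":0,"tz":0,"ax":0,"ay":0,"az":0,"claw":0.45}])

```text
time_s: 3.8
tcp_pos: [0.4577, -0.0897, 0.0226]
eef_rot: [179.9, 0.1, 146.3]
contact_force: [0.3, 1.8, 1.3]
gripper_width: 0.0636
```

Request:
step_arm(increments=[{"tx":13,"ty":-8.7,"tz":0,"ax":0,"ay":0,"az":0,"claw":0.45},{"tx":13,"ty":-8.7,"tz":0,"ax":0,"ay":0,"az":0,"claw":0.45},{"tx":13,"ty":-8.7,"tz":0,"ax":0,"ay":0,"az":0,"claw":0.45},{"tx":0,"ty":0,"tz":0,"ax":0,"ay":0,"az":0,"claw":0.45},{"tx":0,"ty":0,"tz":0,"ax":0,"ay":0,"az":0,"claw":0.45}])

```text
time_s: 4.3
tcp_pos: [0.4959, -0.1159, 0.0224]
eef_rot: [179.9, 0.1, 146.2]
contact_force: [0.1, 0.4, -0.3]
gripper_width: 0.0636
```

Request:
step_arm(increments=[{"tx":0,"ty":0,"tz":0,"ax":0,"ay":0,"az":0,"claw":-1},{"tx":0,"ty":0,"tz":0,"ax":0,"ay":0,"az":0,"claw":-1},{"tx":0,"ty":0,"tz":0,"ax":0,"ay":0,"az":0,"claw":-1},{"tx":0,"ty":0,"tz":0,"ax":0,"ay":0,"az":0,"claw":-1},{"tx":0,"ty":0,"tz":0,"ax":0,"ay":0,"az":0,"claw":-1},{"tx":0,"ty":0,"tz":0,"ax":0,"ay":0,"az":0,"claw":-1}], newtons=30)

```text
time_s: 4.9
tcp_pos: [0.4952, -0.1158, 0.0217]
eef_rot: [-180.0, -0.0, 146.2]
contact_force: [-2.7, 1.7, 6.0]
gripper_width: 0.0401
```

Request:
step_arm(increments=[{"tx":0,"ty":0,"tz":8,"ax":0,"ay":0,"az":0,"claw":-1},{"tx":0,"ty":0,"tz":7,"ax":0,"ay":0,"az":0,"claw":-1},{"tx":-13,"ty":8.7,"tz":3,"ax":0,"ay":0,"az":0,"claw":-1},{"tx":-13,"ty":8.7,"tz":3,"ax":0,"ay":0,"az":0,"claw":-1},{"tx":-13,"ty":8.7,"tz":3,"ax":0,"ay":0,"az":0,"claw":-1},{"tx":0,"ty":0,"tz":20,"ax":0,"ay":0,"az":0,"claw":-1},{"tx":0,"ty":0,"tz":40,"ax":0,"ay":0,"az":0,"claw":-1},{"tx":0,"ty":0,"tz":40,"ax":0,"ay":0,"az":0,"claw":-1},{"tx":0,"ty":0,"tz":40,"ax":0,"ay":0,"az":0,"claw":-1},{"tx":0,"ty":0,"tz":40,"ax":0,"ay":0,"az":0,"claw":-1},{"tx":0,"ty":0,"tz":20,"ax":0,"ay":0,"az":0,"claw":-1}])

```text
time_s: 6.0
tcp_pos: [0.4565, -0.0892, 0.2492]
eef_rot: [179.8, 0.2, 146.3]
contact_force: [0.4, -0.5, -2.4]
gripper_width: 0.0398
```

Run:
```python
from tgt import *
print(r.get_state()['joints'].round(1))
Rt=np.c_[-Rp[:,0],Rp[:,1],-Rp[:,2]]
go(pl(48,57,100),Rt); go(pl(48,57,24),Rt)
c=load('w1'); d=cap('side','d2'); e=cap('scene','s2'); hs=cv2.cvtColor(d['image'],cv2.COLOR_BGR2HSV)
cv2.imwrite('pics/d2b.png',cv2.resize(d['image'][60:300,100:400],None,fx=2,fy=2))
```

```text
[  13.3    0.   -24.5    0.   -65.2 -137.1]
shift [137.4 154.7 -79.6] turn [ 33.8 -11.6 116.4] 121.8
shift [ 112.5  183.5 -145.4] turn [ 33.8 -11.6 116.4] 121.8
```

Block held (40 mm opening, about 2.4 N weight). I carry it to above the plate, turning to the plate's attitude.

Request:
step_arm(increments=[{"tx":9,"ty":9.5,"tz":0,"ax":2.25,"ay":-0.77,"az":7.76,"claw":-1},{"tx":9,"ty":9.5,"tz":0,"ax":2.25,"ay":-0.77,"az":7.76,"claw":-1},{"tx":9,"ty":9.5,"tz":0,"ax":2.25,"ay":-0.77,"az":7.76,"claw":-1},{"tx":9,"ty":9.5,"tz":0,"ax":2.25,"ay":-0.77,"az":7.76,"claw":-1},{"tx":9,"ty":9.5,"tz":0,"ax":2.25,"ay":-0.77,"az":7.76,"claw":-1},{"tx":9,"ty":9.5,"tz":0,"ax":2.25,"ay":-0.77,"az":7.76,"claw":-1},{"tx":9,"ty":9.5,"tz":0,"ax":2.25,"ay":-0.77,"az":7.76,"claw":-1},{"tx":9,"ty":9.5,"tz":0,"ax":2.25,"ay":-0.77,"az":7.76,"claw":-1},{"tx":9,"ty":9.5,"tz":0,"ax":2.25,"ay":-0.77,"az":7.76,"claw":-1},{"tx":9,"ty":9.5,"tz":0,"ax":2.25,"ay":-0.77,"az":7.76,"claw":-1},{"tx":9,"ty":9.5,"tz":0,"ax":2.25,"ay":-0.77,"az":7.76,"claw":-1},{"tx":9,"ty":9.5,"tz":0,"ax":2.25,"ay":-0.77,"az":7.76,"claw":-1}])

```text
time_s: 7.3
tcp_pos: [0.5635, 0.0251, 0.2441]
eef_rot: [158.0, 13.4, -121.3]
contact_force: [-0.2, 1.3, -1.0]
gripper_width: 0.0396
```

Request:
step_arm(increments=[{"tx":9,"ty":9.5,"tz":-20,"ax":2.25,"ay":-0.77,"az":7.76,"claw":-1},{"tx":9,"ty":9.5,"tz":-20,"ax":2.25,"ay":-0.77,"az":7.76,"claw":-1},{"tx":9,"ty":9.5,"tz":-20,"ax":2.25,"ay":-0.77,"az":7.76,"claw":-1},{"tx":0,"ty":0,"tz":-20,"ax":0,"ay":0,"az":0,"claw":-1},{"tx":0,"ty":0,"tz":0,"ax":0,"ay":0,"az":0,"claw":-1},{"tx":0,"ty":0,"tz":0,"ax":0,"ay":0,"az":0,"claw":-1}])

```text
time_s: 7.9
tcp_pos: [0.5906, 0.0529, 0.1649]
eef_rot: [157.9, 20.4, -98.3]
contact_force: [0.3, 0.4, -2.0]
gripper_width: 0.0399
```

Run:
```python
from tgt import *
print(r.get_state()['joints'].round(1))
Rt=np.c_[-Rp[:,0],Rp[:,1],-Rp[:,2]]
go(pl(36,57,50),Rt); go(pl(36,57,25),Rt); print('n',Rp[:,2].round(3))
e=cap('scene','s3'); d=cap('side','d3'); w=cap('wrist','w3')
cv2.imwrite('pics/m3.png',np.hstack([cv2.resize(e['image'][60:230,120:290],(400,400),interpolation=2),cv2.resize(d['image'][90:290,130:330],(400,400),interpolation=2)]))
```

```text
[  7.6  28.9   6.8 -24.5 -85.7  -6.2]
shift [-14.7  20.4 -42.8] turn [0.3 0.  0. ] 0.3
shift [-22.8  29.9 -64.5] turn [0.3 0.  0. ] 0.3
n [ 0.326 -0.378  0.866]
```

View pics/m3.png

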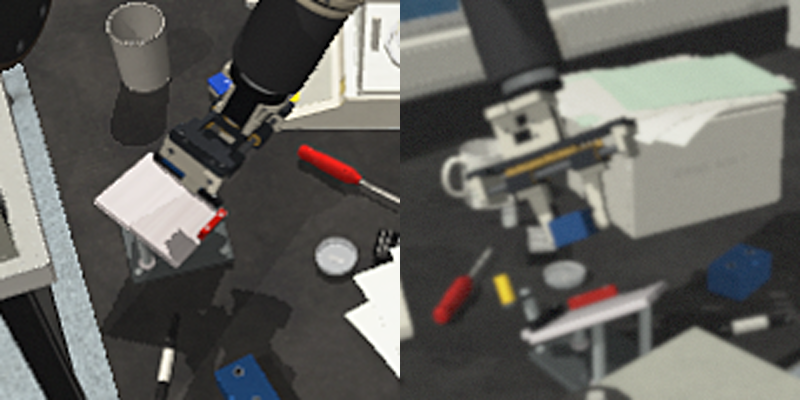

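The view shows the block held parallel to the plate at right-hand crop (573,228), clear of the fence and the knob (503,290). I lower it along the plate normal.

Request:
step_arm(increments=[{"tx":-5.3,"ty":7,"tz":-15,"ax":0.3,"ay":0,"az":0,"claw":-1},{"tx":-5.3,"ty":7,"tz":-15,"ax":0,"ay":0,"az":0,"claw":-1},{"tx":-5.3,"ty":7,"tz":-15,"ax":0,"ay":0,"az":0,"claw":-1},{"tx":-5.3,"ty":7,"tz":-15,"ax":0,"ay":0,"az":0,"claw":-1},{"tx":0,"ty":0,"tz":0,"ax":0,"ay":0,"az":0,"claw":-1},{"tx":0,"ty":0,"tz":0,"ax":0,"ay":0,"az":0,"claw":-1}])

```text
time_s: 8.65
tcp_pos: [0.5709, 0.0804, 0.1068]
eef_rot: [158.1, 20.7, -98.2]
contact_force: [0.8, 0.9, -0.4]
gripper_width: 0.0396
```

Request:
step_arm(increments=[{"tx":-1,"ty":1.1,"tz":-2.6,"ax":0,"ay":0,"az":0,"claw":-1},{"tx":-1,"ty":1.1,"tz":-2.6,"ax":0,"ay":0,"az":0,"claw":-1},{"tx":0,"ty":0,"tz":0,"ax":0,"ay":0,"az":0,"claw":-1},{"tx":0,"ty":0,"tz":0,"ax":0,"ay":0,"az":0,"claw":-1}])

```text
time_s: 9.05
tcp_pos: [0.5685, 0.0828, 0.1005]
eef_rot: [158.0, 20.7, -98.3]
contact_force: [-0.2, -0.1, -0.7]
gripper_width: 0.0399
```

Run:
```python
from tgt import *
s=r.get_state(); print('plate xyz',((s['tcp_pos']-O)@Rp*1000).round(1),'F plate',(s['contact_force']@Rp).round(1))
c=cap('side','d4'); cv2.imwrite('pics/d4b.png',cv2.resize(c['image'][150:270,160:300],None,fx=5,fy=5,interpolation=2))
```

```text
plate xyz [36.1 56.4 25.3] F plate [-0.4 -0.1 -0.6]
```

View pics/d4b.png

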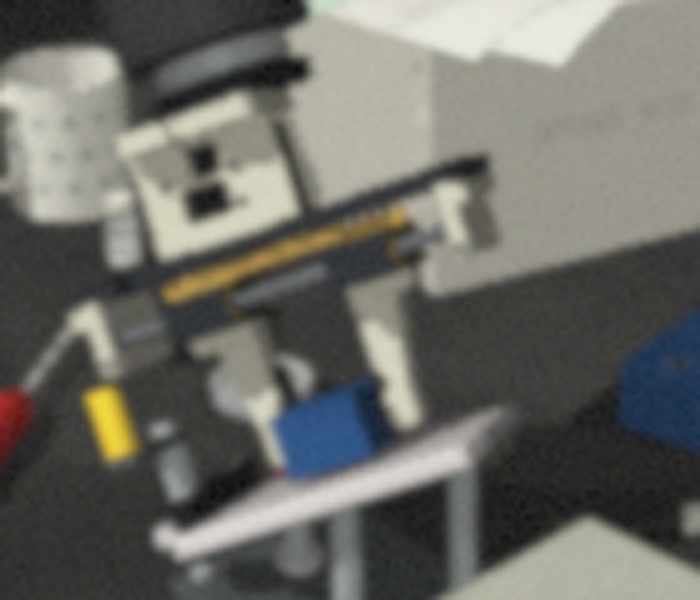

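The block is just above the plate (crop (330,430)), with the fence gap clear. I lower it gently to contact.

Request:
step_arm(increments=[{"tx":-0.5,"ty":0.6,"tz":-1.3,"ax":0,"ay":0,"az":0,"claw":-1},{"tx":-0.3,"ty":0.4,"tz":-0.9,"ax":0,"ay":0,"az":0,"claw":-1},{"tx":0,"ty":0,"tz":0,"ax":0,"ay":0,"az":0,"claw":-1}])

```text
time_s: 9.4
tcp_pos: [0.5674, 0.0839, 0.098]
eef_rot: [157.9, 20.7, -98.3]
contact_force: [-0.7, -0.2, -1.7]
gripper_width: 0.0401
```

Request:
step_arm(increments=[{"tx":-0.3,"ty":0.4,"tz":-0.9,"ax":0,"ay":0,"az":0,"claw":-1},{"tx":0,"ty":0,"tz":0,"ax":0,"ay":0,"az":0,"claw":-1}])

```text
time_s: 9.6
tcp_pos: [0.5676, 0.0841, 0.0976]
eef_rot: [158.0, 20.7, -98.3]
contact_force: [1.3, -1.9, 1.3]
gripper_width: 0.0399
```

Run:
```python
from tgt import *
s=r.get_state(); print('plate xyz',((s['tcp_pos']-O)@Rp*1000).round(1),'F plate',(s['contact_force']@Rp).round(1))
```

```text
plate xyz [36.2 56.2 22. ] F plate [-1.1 -0.7  2.3]
```

Request:
step_arm(increments=[{"tx":-0.2,"ty":0.2,"tz":-0.5,"ax":0,"ay":0,"az":0,"claw":-1},{"tx":0,"ty":0,"tz":0,"ax":0,"ay":0,"az":0,"claw":-1},{"tx":0,"ty":0,"tz":0,"ax":0,"ay":0,"az":0,"claw":-1}])

```text
time_s: 9.9
tcp_pos: [0.5676, 0.0841, 0.0976]
eef_rot: [158.1, 20.7, -98.2]
contact_force: [1.9, -3.1, 5.9]
gripper_width: 0.0399
```

Run:
```python
from tgt import *
s=r.get_state(); print('plate xyz',((s['tcp_pos']-O)@Rp*1000).round(1),'F plate',(s['contact_force']@Rp).round(1),s['moment'].round(2))
```

```text
plate xyz [36.2 56.2 22. ] F plate [-0.5  0.3  6.9] [-1.41 -0.67  0.27]
```

In contact at about 7 N, flat. I release with a small opening, then withdraw along the normal.

Request:
step_arm(increments=[{"tx":0,"ty":0,"tz":0,"ax":0,"ay":0,"az":0,"claw":0.27},{"tx":0,"ty":0,"tz":0,"ax":0,"ay":0,"az":0,"claw":0.27},{"tx":0,"ty":0,"tz":0,"ax":0,"ay":0,"az":0,"claw":0.27},{"tx":0,"ty":0,"tz":0,"ax":0,"ay":0,"az":0,"claw":0.27},{"tx":3.3,"ty":-3.8,"tz":8.7,"ax":0,"ay":0,"az":0,"claw":0.27},{"tx":6.5,"ty":-7.6,"tz":17.3,"ax":0,"ay":0,"az":0,"claw":0.27},{"tx":9.8,"ty":-11.3,"tz":26,"ax":0,"ay":0,"az":0,"claw":0.27},{"tx":13,"ty":-15.1,"tz":34.6,"ax":0,"ay":0,"az":0,"claw":0.27},{"tx":0,"ty":0,"tz":0,"ax":0,"ay":0,"az":0,"claw":0.27},{"tx":0,"ty":0,"tz":0,"ax":0,"ay":0,"az":0,"claw":0.27}])

```text
time_s: 10.9
tcp_pos: [0.6004, 0.0462, 0.1846]
eef_rot: [158.1, 20.8, -98.3]
contact_force: [-0.5, -0.3, -0.7]
gripper_width: 0.0559
```

Run:
```python
from tgt import *
s=r.get_state(); print('plate xyz',((s['tcp_pos']-O)@Rp*1000).round(1))
c=cap('scene','s5'); d=cap('side','d5'); w=cap('wrist','w5')
for t,c in (('s5',c),('d5',d),('w5',w)):
    uv=proj(c,[pl(*p) for p in ((0,0,30),(60,0,30),(60,40,30),(0,40,30))]); print(t,uv.round().tolist())
    cv2.polylines(c['image'],[(uv*8).round().astype(int)],True,(0,255,0),1,shift=3)
cv2.imwrite('pics/m5.png',np.hstack([cv2.resize(s_['image'][a:a+150,b:b+150],(400,400),interpolation=2) for s_,a,b in ((load('s5'),80,130),(d,170,150))]))
```

```text
plate xyz [ 36.3  56.2 122.4]
s5 [[216.0, 143.0], [201.0, 131.0], [194.0, 137.0], [210.0, 149.0]]
d5 [[209.0, 234.0], [202.0, 238.0], [219.0, 233.0], [225.0, 229.0]]
w5 [[179.0, 144.0], [183.0, 219.0], [234.0, 219.0], [232.0, 144.0]]
```

View pics/m5.png

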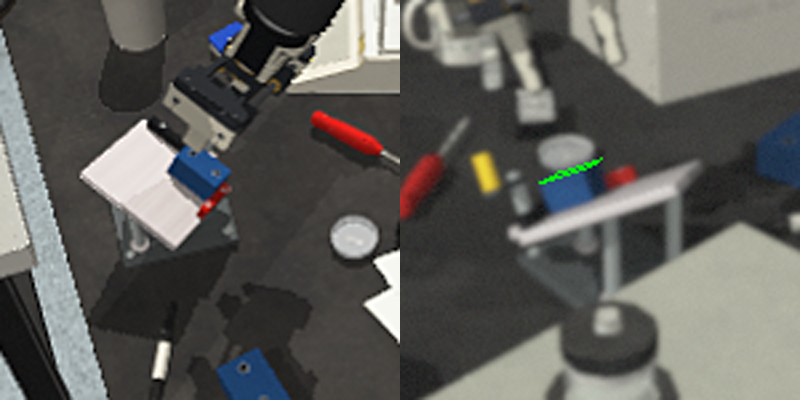

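Picture: the block sits in the corner, on the fence and red stop (left crop (200,170)). The side-view outline matches its top. Now I check that numerically, re-measure the knob and plan the sweep.

```bash
cat > kp.py <<'E'
from tgt import *
def plane(c,uv,h):
    o,d=ray(c,uv); n=Rp[:,2]; p=o+d*((((pl(0,0,h))-o)@n)/(d@n))[:,None]; return (p-O)@Rp*1000
def blobs(c,lo,hi,amin=20):
    m=cv2.inRange(cv2.cvtColor(c['image'],cv2.COLOR_BGR2HSV),lo,hi); return [k.reshape(-1,2) for k in cv2.findContours(m,0,2)[0] if cv2.contourArea(k)>amin]
E
python3 - <<'E'
from kp import *
for t in ('w5','s5','d5'):
    c=load(t)
    for k in blobs(c,(100,130,40),(125,255,255)):
        L=plane(c,k,30); R=cv2.minAreaRect(L[:,:2].astype(np.float32))
        if np.linalg.norm(np.array(R[0])-[30,20])<30: print(t,'block',np.round(R[0],1),np.round(R[1],1),round(R[2],1),'min',L.min(0).round(1),'max',L.max(0).round(1))
    for k in blobs(c,(20,130,90),(35,255,255)):
        L=plane(c,[cv2.minAreaRect(k.astype(np.float32))[0]],54)[0]
        if np.linalg.norm(L[:2]-[94,-30])<25: print(t,'knob',L.round(1),'a',np.arctan2(L[0]-45,L[1]+24).round(3),'r',np.hypot(L[0]-45,L[1]+24).round(1))
q=np.radians(45); jx=Rp@[-np.cos(q),-np.sin(q),0]; jy=Rp@[-np.sin(q),np.cos(q),0]; Rt=np.c_[jx,jy,-Rp[:,2]]
a=1.69; kx,ky=45+50*np.sin(a),-24+50*np.cos(a); print('knob',kx,ky)
go(pl(kx,ky,110),Rt); print('world knob',pl(kx,ky,62).round(3))
E
```

```text
w5 block [27.2 19.6] [40.8 60.3] 89.7 min [-3.  -0.8 30. ] max [57.3 39.9 30. ]
s5 block [26.4 35.1] [61.5 67. ] 1.5 min [-3.9  1.1 30. ] max [57.5 68.2 30. ]
knob 94.64518255470593 -29.946078464830613
shift [ 85.8  57.9 -18.6] turn [ 14.7 -17.   39. ] 45.0
world knob [0.669 0.123 0.122]
```

The block's top measures 60x41 mm at 0.3° off the plate axes, against both faces; the ~3 mm x offset is within the frame calibration. Now I move over the knob with the jaws at 45°.

Request:
step_arm(increments=[{"tx":14.3,"ty":9.6,"tz":-3.1,"ax":2.45,"ay":-2.83,"az":6.5,"claw":-0.09},{"tx":14.3,"ty":9.6,"tz":-3.1,"ax":2.45,"ay":-2.83,"az":6.5,"claw":-0.09},{"tx":14.3,"ty":9.6,"tz":-3.1,"ax":2.45,"ay":-2.83,"az":6.5,"claw":-0.09},{"tx":14.3,"ty":9.6,"tz":-3.1,"ax":2.45,"ay":-2.83,"az":6.5,"claw":-0.09},{"tx":14.3,"ty":9.6,"tz":-3.1,"ax":2.45,"ay":-2.83,"az":6.5,"claw":-0.09},{"tx":14.3,"ty":9.6,"tz":-3.1,"ax":2.45,"ay":-2.83,"az":6.5,"claw":-0.09},{"tx":0,"ty":0,"tz":0,"ax":0,"ay":0,"az":0,"claw":-0.09},{"tx":0,"ty":0,"tz":0,"ax":0,"ay":0,"az":0,"claw":-0.09},{"tx":0,"ty":0,"tz":0,"ax":0,"ay":0,"az":0,"claw":-0.09}])

```text
time_s: 11.95
tcp_pos: [0.6848, 0.1041, 0.1645]
eef_rot: [-180.0, 30.1, -49.3]
contact_force: [0.1, -0.3, 1.3]
gripper_width: 0.0398
```

Run:
```python
from kp import *
s=r.get_state(); print('plate xyz',((s['tcp_pos']-O)@Rp*1000).round(1),s['joints'].round(1))
q=np.radians(45); Rt=np.c_[Rp@[-np.cos(q),-np.sin(q),0],Rp@[-np.sin(q),np.cos(q),0],-Rp[:,2]]
for nm in ('side','scene','wrist'):
    c=cap(nm,nm+'6'); X=[pl(93.8,-30,39),pl(93.8,-30,69)]; print(nm,'expected foot/top px',proj(c,X).round(1).tolist())
    for k in blobs(c,(18,110,80),(36,255,255),8): print('   yellow',np.round(cv2.minAreaRect(k.astype(np.float32))[0],1),np.round(cv2.minAreaRect(k.astype(np.float32))[1],1))
    for k in blobs(c,(100,130,40),(125,255,255),60): print('   blue',np.round(cv2.minAreaRect(k.astype(np.float32))[0],1))
go(pl(93.8,-30,62),Rt)
```

```text
plate xyz [ 94.2 -29.9 110.6] [ 10.1  36.8  21.  -25.6 -90.6  34. ]
side expected foot/top px [[184.3, 241.1], [179.8, 228.2]]
   yellow [ 76.2 254.3] [ 3.7 10.4]
   yellow [ 90.  251.5] [ 3.7 10.4]
   yellow [103.5 248.8] [3.6 9.5]
   yellow [116.4 246. ] [3.6 9.5]
   yellow [181.7 234.1] [14.5  7.6]
   yellow [160.3 178.3] [10.8 36.5]
   blue [114.4 275.8]
   blue [213.8 239.8]
   blue [299.  225.5]
   blue [349.5 182. ]
   blue [102.7  96.6]
   blue [90.7 83.3]
   blue [36. 61.]
scene expected foot/top px [[198.2, 118.5], [201.9, 112.0]]
   yellow [200.4 115.9] [4.6 9.4]
   yellow [245.   96.5] [11.  2.]
   yellow [245.   80.5] [17.  2.]
   blue [295.9 326.1]
   blue [225.5 226.4]
   blue [203.9 143.6]
   blue [450.   62.5]
   blue [220.    4.5]
wrist expected foot/top px [[256.5, 197.5], [256.7, 212.0]]
   yellow [300.5 292.7] [ 12.8 351. ]
   yellow [339.5 250. ] [54. 15.]
   yellow [168.8 250. ] [15.4 54.2]
   yellow [258.1 206.9] [21.5 32.1]
   blue [361.4 174.7]
   blue [48.5 33. ]
shift [-16.1  18.2 -43. ] turn [-0.1  0.1  0.1] 0.1
```

The measured yellow blobs match the predicted knob position to about a pixel in all three views. I descend and grip the knob lightly.

Request:
step_arm(increments=[{"tx":-4,"ty":4.5,"tz":-10.7,"ax":0,"ay":0,"az":0,"claw":-0.09},{"tx":-4,"ty":4.5,"tz":-10.7,"ax":0,"ay":0,"az":0,"claw":-0.09},{"tx":-4,"ty":4.5,"tz":-10.7,"ax":0,"ay":0,"az":0,"claw":-0.09},{"tx":-4,"ty":4.5,"tz":-10.7,"ax":0,"ay":0,"az":0,"claw":-0.09},{"tx":0,"ty":0,"tz":0,"ax":0,"ay":0,"az":0,"claw":-0.09},{"tx":0,"ty":0,"tz":0,"ax":0,"ay":0,"az":0,"claw":-1},{"tx":0,"ty":0,"tz":0,"ax":0,"ay":0,"az":0,"claw":-1},{"tx":0,"ty":0,"tz":0,"ax":0,"ay":0,"az":0,"claw":-1},{"tx":0,"ty":0,"tz":0,"ax":0,"ay":0,"az":0,"claw":-1},{"tx":0,"ty":0,"tz":0,"ax":0,"ay":0,"az":0,"claw":-1}], newtons=8)

```text
time_s: 13.1
tcp_pos: [0.6692, 0.1207, 0.1219]
eef_rot: [-180.0, 30.0, -49.2]
contact_force: [-1.8, -4.5, -0.4]
gripper_width: 0.0136
```

Run:
```python
from kp import *
s=r.get_state(); p=(s['tcp_pos']-O)@Rp*1000; print('plate xyz',p.round(1),(s['contact_force']@Rp).round(1),s['gripper_width'])
a0=np.arctan2(p[0]-45,p[1]+24); A=np.linspace(a0,-.03,19); print(a0)
P=np.array([pl(45+50*np.sin(a),-24+50*np.cos(a),62) for a in A]); P[0]=s['tcp_pos']
print((np.diff(P,axis=0)*1000).round(1).tolist())
```

```text
plate xyz [ 92.4 -30.3  62.4] [-4.5  1.5  0.8] 0.013628593404720023
1.7027038290719303
[[-4.0, 2.5, 2.2], [-4.5, -0.0, 1.7], [-4.5, -0.5, 1.5], [-4.5, -0.9, 1.3], [-4.5, -1.3, 1.1], [-4.4, -1.7, 0.9], [-4.3, -2.1, 0.7], [-4.1, -2.5, 0.5], [-3.9, -2.8, 0.2], [-3.7, -3.1, 0.0], [-3.4, -3.4, -0.2], [-3.1, -3.7, -0.5], [-2.7, -3.9, -0.7], [-2.4, -4.1, -0.9], [-2.0, -4.2, -1.1], [-1.6, -4.4, -1.3], [-1.2, -4.4, -1.5], [-0.7, -4.5, -1.7]]
```

Request:
step_arm(increments=[{"tx":-4.4,"ty":0.4,"tz":1.8,"ax":0,"ay":0,"az":0,"claw":-1},{"tx":-4.5,"ty":0,"tz":1.7,"ax":0,"ay":0,"az":0,"claw":-1},{"tx":-4.5,"ty":-0.5,"tz":1.5,"ax":0,"ay":0,"az":0,"claw":-1},{"tx":-4.5,"ty":-0.9,"tz":1.3,"ax":0,"ay":0,"az":0,"claw":-1},{"tx":-4.5,"ty":-1.3,"tz":1.1,"ax":0,"ay":0,"az":0,"claw":-1},{"tx":-4.4,"ty":-1.7,"tz":0.9,"ax":0,"ay":0,"az":0,"claw":-1},{"tx":-4.3,"ty":-2.1,"tz":0.7,"ax":0,"ay":0,"az":0,"claw":-1},{"tx":-4.1,"ty":-2.5,"tz":0.5,"ax":0,"ay":0,"az":0,"claw":-1},{"tx":-3.9,"ty":-2.8,"tz":0.2,"ax":0,"ay":0,"az":0,"claw":-1}])

```text
time_s: 14.0
tcp_pos: [0.63, 0.1112, 0.1322]
eef_rot: [-179.8, 30.0, -49.1]
contact_force: [1.8, 3.1, 4.8]
gripper_width: 0.0139
```

Run:
```python
from kp import *
s=r.get_state(); p=(s['tcp_pos']-O)@Rp*1000; print('plate xyz',p.round(1),(s['contact_force']@Rp).round(1),s['gripper_width'])
for px in (45,42.6): print(np.arctan2(p[0]-px,p[1]+24),np.hypot(p[0]-px,p[1]+24))
```

```text
plate xyz [81.9 10.1 62.1] [ 4.8 -0.   3.6] 0.013923459649074536
0.8259001297266173 50.25613093214221
0.8571650872186266 52.045946110292086
```

Request:
step_arm(increments=[{"tx":-3.7,"ty":-3.1,"tz":0,"ax":0,"ay":0,"az":0,"claw":-1},{"tx":-3.4,"ty":-3.4,"tz":-0.2,"ax":0,"ay":0,"az":0,"claw":-1},{"tx":-3.1,"ty":-3.7,"tz":-0.5,"ax":0,"ay":0,"az":0,"claw":-1},{"tx":-2.7,"ty":-3.9,"tz":-0.7,"ax":0,"ay":0,"az":0,"claw":-1},{"tx":-2.4,"ty":-4.1,"tz":-0.9,"ax":0,"ay":0,"az":0,"claw":-1},{"tx":-2,"ty":-4.2,"tz":-1.1,"ax":0,"ay":0,"az":0,"claw":-1},{"tx":-1.6,"ty":-4.4,"tz":-1.3,"ax":0,"ay":0,"az":0,"claw":-1},{"tx":-1.2,"ty":-4.4,"tz":-1.5,"ax":0,"ay":0,"az":0,"claw":-1},{"tx":0,"ty":0,"tz":0,"ax":0,"ay":0,"az":0,"claw":-1}])

```text
time_s: 14.9
tcp_pos: [0.6098, 0.0787, 0.125]
eef_rot: [-180.0, 30.0, -49.2]
contact_force: [0.8, -0.1, 2.0]
gripper_width: 0.0142
```

Run:
```python
from kp import *
s=r.get_state(); p=(s['tcp_pos']-O)@Rp*1000; print('plate xyz',p.round(1),(s['contact_force']@Rp).round(1),s['gripper_width'])
for px in (45,42.6): print(np.arctan2(p[0]-px,p[1]+24),np.hypot(p[0]-px,p[1]+24))
print('x',Rp[:,0])
```

```text
plate xyz [46.6 26.3 61.6] [ 0.8 -0.1  2. ] 0.01415743976682369
0.03244049201978389 50.334433221803664
0.07998703312023153 50.469313322481206
x [0.135296   0.92563746 0.3533982 ]
```

Request:
step_arm(increments=[{"tx":-0.2,"ty":-1.5,"tz":-0.6,"ax":0,"ay":0,"az":0,"claw":-1},{"tx":-0.2,"ty":-1.5,"tz":-0.6,"ax":0,"ay":0,"az":0,"claw":-1},{"tx":-0.2,"ty":-1.5,"tz":-0.6,"ax":0,"ay":0,"az":0,"claw":-1},{"tx":0,"ty":0,"tz":0,"ax":0,"ay":0,"az":0,"claw":-1}])

```text
time_s: 15.3
tcp_pos: [0.6096, 0.0757, 0.1237]
eef_rot: [-179.8, 30.1, -49.2]
contact_force: [1.6, 2.7, 4.3]
gripper_width: 0.0134
```

Run:
```python
from kp import *
s=r.get_state(); p=(s['tcp_pos']-O)@Rp*1000; print('plate xyz',p.round(1),(s['contact_force']@Rp).round(1),s['gripper_width'])
```

```text
plate xyz [43.3 26.  61.6] [4.3 0.  3.2] 0.013404015703905642
```

Request:
step_arm(increments=[{"tx":-0.2,"ty":-1.5,"tz":-0.6,"ax":0,"ay":0,"az":0,"claw":-1},{"tx":-0.2,"ty":-1.5,"tz":-0.6,"ax":0,"ay":0,"az":0,"claw":-1},{"tx":0,"ty":0,"tz":0,"ax":0,"ay":0,"az":0,"claw":-1}])

```text
time_s: 15.6
tcp_pos: [0.6098, 0.0751, 0.1234]
eef_rot: [-179.6, 30.1, -49.0]
contact_force: [1.0, 11.1, 8.0]
gripper_width: 0.0132
```

Run:
```python
from kp import *
s=r.get_state(); p=(s['tcp_pos']-O)@Rp*1000; print('plate xyz',p.round(1),(s['contact_force']@Rp).round(1),s['gripper_width'])
```

```text
plate xyz [42.6 25.7 61.5] [13.2  2.   3.1] 0.013157530471964605
```

Firm stop at a = 0 (13 N, no further motion). I unload, open and withdraw along the normal.

Request:
step_arm(increments=[{"tx":0.4,"ty":2.8,"tz":1.1,"ax":0,"ay":0,"az":0,"claw":-1},{"tx":0,"ty":0,"tz":0,"ax":0,"ay":0,"az":0,"claw":-0.2},{"tx":0,"ty":0,"tz":0,"ax":0,"ay":0,"az":0,"claw":-0.2},{"tx":0,"ty":0,"tz":0,"ax":0,"ay":0,"az":0,"claw":-0.2},{"tx":0,"ty":0,"tz":0,"ax":0,"ay":0,"az":0,"claw":-0.2},{"tx":6.5,"ty":-7.6,"tz":17.3,"ax":0,"ay":0,"az":0,"claw":-0.2},{"tx":9.8,"ty":-11.3,"tz":26,"ax":0,"ay":0,"az":0,"claw":-0.2},{"tx":9.8,"ty":-11.3,"tz":26,"ax":0,"ay":0,"az":0,"claw":-0.2},{"tx":9.8,"ty":-11.3,"tz":26,"ax":0,"ay":0,"az":0,"claw":-0.2},{"tx":5,"ty":-11.3,"tz":26,"ax":0,"ay":0,"az":0,"claw":-0.2},{"tx":0,"ty":0,"tz":0,"ax":0,"ay":0,"az":0,"claw":-0.2},{"tx":0,"ty":0,"tz":0,"ax":0,"ay":0,"az":0,"claw":-0.2}])

```text
time_s: 16.8
tcp_pos: [0.6507, 0.0218, 0.2451]
eef_rot: [-179.8, 30.0, -49.2]
contact_force: [-0.2, 0.6, -0.7]
gripper_width: 0.035
```

Run:
```python
from kp import *
ims=[]
for nm in ('scene','side','wrist'):
    c=cap(nm,nm+'7'); print(nm,'knob expected (a=0)',proj(c,[pl(42.6,26,39),pl(42.6,26,69)]).round(1).tolist())
    for k in blobs(c,(18,110,80),(36,255,255),8): print('   yellow',np.round(cv2.minAreaRect(k.astype(np.float32))[0],1))
    for k in blobs(c,(100,130,40),(125,255,255),15):
        L=plane(c,k,30); R=cv2.minAreaRect(L[:,:2].astype(np.float32))
        if np.linalg.norm(np.array(R[0])-[30,20])<40: print('   block',np.round(R[0],1),np.round(R[1],1),'min',L.min(0).round(1),'max',L.max(0).round(1))
    ims.append(c['image'])
cv2.imwrite('pics/m7.png',np.hstack([cv2.resize(ims[0][90:190,150:250],(400,400),interpolation=2),cv2.resize(ims[2][60:240,120:300],(400,400),interpolation=2)]))
```

```text
scene knob expected (a=0) [[202.3, 136.7], [206.2, 130.3]]
   yellow [204.5 133.5]
   yellow [245.7  91.1]
   block [26.3 34.9] [61.5 66.1] min [-3.9  1.1 30. ] max [57.8 68.  30. ]
side knob expected (a=0) [[213.6, 230.0], [209.2, 217.6]]
   yellow [ 76. 254.]
   yellow [ 90.  251.5]
   yellow [103.5 248.8]
   yellow [116.4 246. ]
   yellow [209.4 223.3]
   yellow [181.2 132.2]
wrist knob expected (a=0) [[251.8, 168.4], [251.5, 175.5]]
   yellow [290.  292.8]
   yellow [331.2 250. ]
   yellow [177.7 250. ]
   yellow [249.6 172.9]
   block [55.4 11.7] [25.4  3.7] min [53.4 -1.  30. ] max [57.5 24.3 30. ]
   block [21.9 18.2] [39.5 44.5] min [-0.5 -1.5 30. ] max [44.4 37.9 30. ]
```

View pics/m7.png

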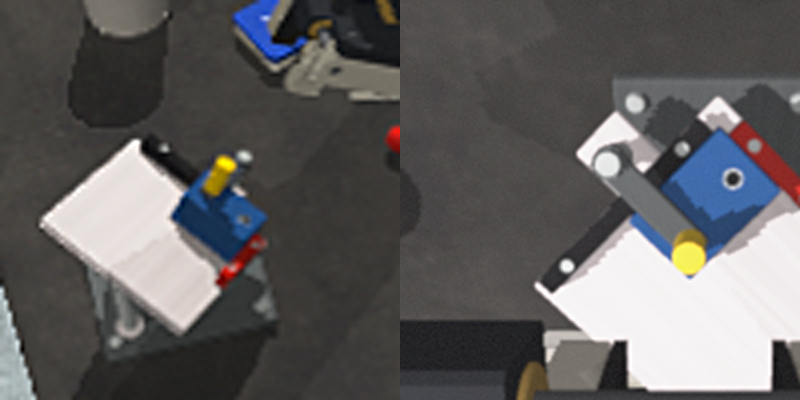

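The final view shows the keeper arm lying across the block, knob at right crop (690,255), and the block against the fence and red stop. I triangulate the knob once to confirm the angle.

Run:
```python
from kp import *
def tri(tags,near):
    A=np.zeros((3,3));b=np.zeros(3)
    for t in tags:
        c=load(t); k=min(blobs(c,(18,110,80),(36,255,255),8),key=lambda k:np.linalg.norm(k.mean(0)-proj(c,[near])[0]))
        o,d=ray(c,[cv2.minAreaRect(k.astype(np.float32))[0]]); d=d[0]/np.linalg.norm(d[0]); M=np.eye(3)-np.outer(d,d); A+=M;b+=M@o
    return ((np.linalg.solve(A,b)-O)@Rp*1000).round(1)
print('start',tri(('scene6','side6','wrist6'),pl(93.8,-30,54)),'end',tri(('scene7','side7','wrist7'),pl(42.6,26,54)))
c=load('wrist7'); print('pivot cap expected px',proj(c,[pl(42.6,-24,39),pl(45,-24,39),pl(42.6,-24,45)]).round(1).tolist(),'seen', [120+207*.45,60+163*.45])
```

```text
start [ 93.1 -29.1  54.9] end [43.6 24.2 55.5]
pivot cap expected px [[215.1, 132.6], [213.4, 134.4], [214.3, 133.2]] seen [213.15, 133.35000000000002]
```

The triangulated angle (about 93° of travel) is slightly less than the grip-based one (97°), so the keeper may have come back a hair on opening. I re-enter with open fingers and nudge the knob with one finger to its stop, so that leaving cannot drag it.

Request:
step_arm(increments=[{"tx":-5,"ty":11.3,"tz":-26,"ax":0,"ay":0,"az":0,"claw":-0.2},{"tx":-9.8,"ty":11.3,"tz":-26,"ax":0,"ay":0,"az":0,"claw":-0.2},{"tx":-9.8,"ty":11.3,"tz":-26,"ax":0,"ay":0,"az":0,"claw":-0.2},{"tx":-9.8,"ty":11.3,"tz":-26,"ax":0,"ay":0,"az":0,"claw":-0.2},{"tx":-6.5,"ty":7.6,"tz":-17.3,"ax":0,"ay":0,"az":0,"claw":-0.2},{"tx":0,"ty":0,"tz":0,"ax":0,"ay":0,"az":0,"claw":-0.2},{"tx":-2.3,"ty":-2,"tz":0,"ax":0,"ay":0,"az":0,"claw":-0.2},{"tx":-2.3,"ty":-2,"tz":0,"ax":0,"ay":0,"az":0,"claw":-0.2},{"tx":0,"ty":0,"tz":0,"ax":0,"ay":0,"az":0,"claw":-0.2},{"tx":0,"ty":0,"tz":0,"ax":0,"ay":0,"az":0,"claw":-0.2}])

```text
time_s: 17.95
tcp_pos: [0.6056, 0.0704, 0.1244]
eef_rot: [-179.8, 30.0, -49.2]
contact_force: [-0.7, -0.3, -0.5]
gripper_width: 0.035
```

Request:
step_arm(increments=[{"tx":-1.5,"ty":-1.3,"tz":0,"ax":0,"ay":0,"az":0,"claw":-0.2},{"tx":-1.5,"ty":-1.3,"tz":0,"ax":0,"ay":0,"az":0,"claw":-0.2},{"tx":0,"ty":0,"tz":0,"ax":0,"ay":0,"az":0,"claw":-0.2}])

```text
time_s: 18.25
tcp_pos: [0.6022, 0.0683, 0.1237]
eef_rot: [-179.8, 30.0, -49.2]
contact_force: [0.7, 0.5, 0.9]
gripper_width: 0.035
```

Request:
step_arm(increments=[{"tx":-1.2,"ty":-1,"tz":0,"ax":0,"ay":0,"az":0,"claw":-0.2},{"tx":-1.2,"ty":-1,"tz":0,"ax":0,"ay":0,"az":0,"claw":-0.2},{"tx":0,"ty":0,"tz":0,"ax":0,"ay":0,"az":0,"claw":-0.2}])

```text
time_s: 18.55
tcp_pos: [0.6019, 0.068, 0.1237]
eef_rot: [-179.5, 29.9, -49.1]
contact_force: [6.6, 6.7, -2.1]
gripper_width: 0.0349
```

9 N at the same knob position as during the gripped push, so it is at the stop. I back off clear of the knob and leave.

Request:
step_arm(increments=[{"tx":3.4,"ty":2.9,"tz":0,"ax":0,"ay":0,"az":0,"claw":-0.2},{"tx":3.4,"ty":2.9,"tz":0,"ax":0,"ay":0,"az":0,"claw":-0.2},{"tx":2,"ty":1.7,"tz":0,"ax":0,"ay":0,"az":0,"claw":-0.2},{"tx":0,"ty":0,"tz":0,"ax":0,"ay":0,"az":0,"claw":-0.2},{"tx":6.5,"ty":-7.6,"tz":17.3,"ax":0,"ay":0,"az":0,"claw":-0.2},{"tx":9.8,"ty":-11.3,"tz":26,"ax":0,"ay":0,"az":0,"claw":-0.2},{"tx":9.8,"ty":-11.3,"tz":26,"ax":0,"ay":0,"az":0,"claw":-0.2},{"tx":9.8,"ty":-11.3,"tz":26,"ax":0,"ay":0,"az":0,"claw":-0.2},{"tx":5,"ty":-11.3,"tz":26,"ax":0,"ay":0,"az":0,"claw":-0.2},{"tx":0,"ty":0,"tz":0,"ax":0,"ay":0,"az":0,"claw":-0.2},{"tx":0,"ty":0,"tz":0,"ax":0,"ay":0,"az":0,"claw":-0.2}])

```text
time_s: 19.65
tcp_pos: [0.6494, 0.0207, 0.2453]
eef_rot: [-179.8, 30.0, -49.2]
contact_force: [0.4, -0.3, -1.8]
gripper_width: 0.0354
```

Run:
```python
from kp import *
ok={}
for nm in ('scene','side','wrist'):
    c=cap(nm,nm+'8'); old=load(nm+'7'); X=proj(c,[pl(42.6,26,54)])[0]
    f=lambda q,lo,hi,X:np.round(cv2.minAreaRect(min(blobs(q,lo,hi,8),key=lambda k:np.linalg.norm(k.mean(0)-X)).astype(np.float32))[0],1)
    print(nm,'knob',f(old,(18,110,80),(36,255,255),X),f(c,(18,110,80),(36,255,255),X),'block',f(old,(100,130,40),(125,255,255),proj(c,[pl(27,20,30)])[0]),f(c,(100,130,40),(125,255,255),proj(c,[pl(27,20,30)])[0]))
print(r.get_state()['time_s'],r.get_state()['contact_force'].round(1))
```

```text
scene knob [204.5 133.5] [204.5 133.5] block [204.  143.5] [203.9 143.6]
side knob [209.4 223.3] [210.5 223. ] block [213.8 239.9] [214.  239.9]
wrist knob [249.6 172.9] [248.  172.5] block [261.  146.3] [259.5 146.5]
19.8 [-0.2  0.2 -0.3]
```

The keeper and block are unchanged by the nudge and the robot is clear, so I hand the job in.

```bash
python3 -c "
from plant import r
print(r.close_job())"
```

```text
the job is handed in; nothing more can be done
None
```

The job is done and handed in, and my last checks found the block seated and the keeper at its stop. I took the smallest of the three blue blocks from beside the overhanging papers and laid it flat on the plate, uphill of the corner and along the black fence. I then released it, and it slid into the corner. After that I swung the keeper by its knob to its stop and nudged it once more with one finger. About 20 s of the 48 s were used.

**Block:** After the release its top measured about 60 x 41 mm, square to the plate within 0.3°, against both the fence and the red stop. It had not moved after the keeper was closed.

**Keeper:** It met a firm stop twice at the same position, at 13 N gripped and 9 N with the nudge. The camera pictures before and after the nudge agreed to about 1–2 px.

**Clear at hand-in:** The robot was clear of everything, and I saw no sign that anything else on the bench had been touched.

**Disagreements:**
- My plate frame seems 2–3 mm off along the fence, because the block read x 27 instead of 30 mm.
- Before the nudge, the camera estimate of the keeper's travel was about 93°, against 97° from the gripper. I trusted the stop contact.
- The first move call was refused for incomplete rows; nothing moved.

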